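# Set a drum brake's shoe clearance at the star wheel

### The job

Take the stubby square-handled flat-blade screwdriver from the blue rail and, working its blade through the slot in the drum brake's backing plate, push the teeth of the star wheel outwards, tooth by tooth, until the shoes are tight on the drum and the wheel will turn no further. Then back the wheel off by one tooth and hang the screwdriver in a hole of the rail again, upright and let go. Work by feel, never forcing the blade, and leave everything else on the bench as it is.

Things in the scene. Friction and masses are not known exactly. Their poses are not given: they have to be found in the camera images.
- brake: Car drum brake lying backing plate up on two wooden battens; too heavy to shift. Plate: grey steel disc 260 mm across, 4 mm thick, its upper face 104 mm above the bench. Origin: centre of the underside, on the bench; z up, x points from the centre outwards along the radius on which the slot lies. Bolts and fittings on the plate stand up to 18 mm above it, none within 25 mm of the slot's centre.
- slot (a point): Centre of the adjuster slot, at the plate's upper face, 85 mm from the plate's centre. Slot: 20 mm along brake x, 11 mm along y, through 4 mm of plate. Under it the steel star wheel: 44 mm across, 8 mm thick, 12 teeth 3 mm thick and 8 mm deep; axis level, along brake y, straight below this point by 31 mm, so tooth tips pass 9 mm and tooth roots 17 mm below the upper face.
- brake_shoe (a joint): Shoe travel in m: 0 = tight on the drum, below 0 = slack; 0.26 mm per tooth (30 degrees) of the star wheel; starts 1.7 to 3.5 teeth slack; too fine to set by this reading. Pushing the wheel's top teeth outwards (brake +x) tightens, inwards (-x) slackens. The wheel stays where left; 6 N at a tooth turns it; when tight it stops dead. Over 40 N of blade against wheel or plate is forcing it.
- screwdriver: Stubby flat-blade screwdriver, 90 g, 105 mm long, hanging blade down in one of the rail's holes. Origin: middle of the blade's tip; z up along the shank to the handle. Blade 2 mm thick (along its x), 7 mm wide (y), 14 mm long; shank 7 mm thick; handle square, 26 x 26 mm, faces along x and y, from 45 to 105 mm above the tip, rounded edges. The other two drivers have round handles.
- rail: Fixed blue steel tool rail like a low bridge on the bench: top strip 70 mm (x) by 270 mm (y), 5 mm thick, upper face 95 mm above the bench. Origin: centre of its underside, on the bench; z up, its row of four 15 mm holes along y, 64 mm apart. Drivers hang in the holes by the foot of the handle.
- rail_hole0 (a point): Centre of the rail's hole 0 (15 mm wide, through), at the strip's upper face, at y = -96 mm along the rail. Its axes are the rail's. Holds one of the three drivers at the start.
- rail_hole1 (a point): Centre of the rail's hole 1 (15 mm wide, through), at the strip's upper face, at y = -32 mm along the rail. Its axes are the rail's. Holds one of the three drivers at the start.
- rail_hole2 (a point): Centre of the rail's hole 2 (15 mm wide, through), at the strip's upper face, at y = 32 mm along the rail. Its axes are the rail's. Holds one of the three drivers at the start.
- rail_hole3 (a point): Centre of the rail's hole 3 (15 mm wide, through), at the strip's upper face, at y = 96 mm along the rail. Its axes are the rail's. Empty at the start.
- cross_driver: Bystander: round-handled cross-head driver hanging in the rail, handle 28 mm thick and 78 mm tall; origin at its tip, 80 mm below the strip's upper face.
- nut_driver: Bystander: round-handled nut driver hanging in the rail, handle 28 mm thick and 72 mm tall; origin at its tip, 70 mm below the strip's upper face.
- dust_plug: Bystander: the slot's oval rubber dust plug, 26 x 17 x 10 mm, lying on the backing plate; origin under its centre.
- spring_cup: Bystander: steel spring cup, a ring 28 mm across and 6 mm high, lying on the backing plate; origin under its centre.
- hammer: Bystander: hammer with wooden handle, 270 mm long, lying beyond the brake; origin under its middle, x towards the head.
- tape_measure: Bystander: tape measure, 75 x 34 x 70 mm, standing on the bench; origin under its centre.
- spare_shoe: Bystander: spare brake shoe, an arc 110 mm in radius and 40 mm high, standing on the bench; origin on the bench, 20 mm inside the middle of the arc.
- spanner: Bystander: steel spanner 170 mm long lying on the bench; origin under its middle.

How it is judged (in metres and radians):
On the way:
1. the shoes have been run out tight on the drum (value of joint brake_shoe above -4e-05 m), for 0.1 s.
At the end, for the whole second after the job is handed in: The star wheel stands one tooth back from tight (shoe travel -0.26 mm, give or take 0.09 mm, a third of a tooth), and the screwdriver hangs still and upright (within 7 degrees) in a hole of the rail, handle foot on the strip (within 5 mm of height, blade within 10 mm of the hole's centre) (value of joint brake_shoe between -0.00035 and -0.00017 m and angle between screwdriver's own z axis and vertical below 0.12 rad and ((horizontal distance between screwdriver and rail_hole0 below 0.01 m and z of screwdriver in the frame of rail_hole0 between -0.055 and -0.04 m) or (horizontal distance between screwdriver and rail_hole1 below 0.01 m and z of screwdriver in the frame of rail_hole1 between -0.055 and -0.04 m) or (horizontal distance between screwdriver and rail_hole2 below 0.01 m and z of screwdriver in the frame of rail_hole2 between -0.055 and -0.04 m) or (horizontal distance between screwdriver and rail_hole3 below 0.01 m and z of screwdriver in the frame of rail_hole3 between -0.055 and -0.04 m)) and linear speed of screwdriver below 0.02 m/s); the robot touches nothing.
It fails at once if the blade is forced: more than 40 N between screwdriver and brake (contact force between screwdriver and brake above 40 N).
It fails at once if something else on the bench is shifted by more than 30 mm (distance of any of cross_driver, nut_driver, dust_plug, spring_cup, hammer, tape_measure, spare_shoe, spanner from where it was at the start of the episode above 0.03 m).
It also fails if it takes over 64 s, if anything falls off the work surface, if the arm or the gripper's body presses on something with over 40 N, if the wrist force passes 120 N, or if a joint passes its speed limit or range.

### The arm

A 7-joint arm with a two-finger parallel gripper is mounted at the origin on the work surface. World frame = base frame: x ahead of the robot, y to its left, z up, the work surface at z = 0. Lengths are in m, angles in degrees, forces in N, time in s.
With the tool pointing down it reaches from about 0.425 to 0.975 m from the base axis. Payload 16.7 kg.
Tool frame: the origin (TCP) lies midway between the tips of the shut fingers; the grasp point (between the pads) lies 19 mm behind it; z points along the fingers, y is the line along which they close (so a half turn about z gives the same grasp; the last joint's range is limited). The gripper opens to 85 mm and grips with 20 to 120 N. Pads are 22 mm wide; open, the fingers measure 114 mm over their backs; the gripper's body (76 mm by 85 mm) begins 54 mm behind the grasp point. The pads swing forward as they close: fully open they stand 13 mm farther back than shut.
Start: joints at [-8.566, 24.414, 4.234, 92.017, -1.954, 63.644, -3.845], TCP at [0.675, -0, 0.231] pointing down, gripper open.
Joint ranges: [-163.25, 163.25], [-28.42, 122.38], [-70.27, 78.77], [12.13, 141.07], [-58.53, 238.53], [9.26, 117.41], [-156.51, 156.51]. Speed limits (degrees/s): [108.29, 108.29, 136.94, 136.94, 172.46, 172.46, 172.46].

### API

Orientations are given as [roll, pitch, yaw] about the fixed x, y, z axes, in that order (R = Rz(yaw) Ry(pitch) Rx(roll)).
In Python, from cell import arm gives the robot as it stands. The module is installed in compiled form; this text tells all that it offers.
- The arm moves only by the shell command python3 -m crank 'ROWS' [FORCE]. ROWS is JSON, a list of rows, each an object of numbers: "dx", "dy", "dz": the shift along the tool's x, y, z in mm; "twist": the turn about the tool's z in degrees; "fingers": the finger opening in mm, from 0 to 85.4. In form: [{"dx": .., "dy": .., "dz": .., "twist": .., "fingers": ..}, ...]. A call has 1 to 20 rows; each row is the pose to reach, as a shift and turn from the pose commanded when the call began, along the tool's axes at that moment; what a row does not reach only later rows make up. A row lasts 1/8 s, in which the tool goes at most 62.5 mm and 10.7 degrees, less where a joint would pass 70% of its speed; a pose out of reach is approached as far as the arm can. A call with a gripper value outside its range is refused whole. The fingers move at their own pace and stop on an object; FORCE is the grip in N (left out, the last holds). Time passes only in rows, so rows that repeat a pose let the fingers close. It gives the time, the measured TCP pose, the force, the opening and the grip force at its end, in the units of the state.
- arm.observe(): the state, without advancing time (a new reading comes with each control period).
- arm.grab_frame(name): name is "scene" or "side" or "wrist"; returns a dict with "color" (420x560x3 uint8, red, green, blue), "depth" (420x560 float32, m along the optical axis (not along the pixel's ray), 0 where there is no reading), "fx", "fy", "cx", "cy" (pixels), "distortion" ([k1, k2, p1, p2, k3] as OpenCV has them; the pictures are not rectified), "world_to_cam" (4x4, takes a point from world to camera coordinates). Camera axes: x right, y down, z forward; pixel columns grow to the right and rows downward; lengths in m; the calibration is good to about 2 mm. A picture is of the moment at which its call begins.
- arm.close_job(): hands the job in; it is judged then, once.
Trained networks look in a picture, given as the dict that the camera call returned (one of the last four; its "shot" number tells which), for a name from the list of things; names that differ only in an ending like _2 or _b are one class to them, and where a whole thing is asked for, a point or a joint stands for the part that bears it (a point fixed in the world has none). Each returns a list of dicts, best first, with "conf" (0 to 1); they miss things now and then, are a little off and sometimes report something else, mostly with a low value. They report only what shows in the picture. A call takes as long as a camera call.
- arm.boxes_of(picture, name): "bbox" ([left, top, width, height] in pixels, round what is visible of it).
The state is a dict: "time_s": time; "q": joint angles; "dq": joint speeds; "joint_torque": joint torques, N m; "position": TCP position; "ee_rot": TCP orientation; "wrist_force": force on the tool from outside, world axes, zero at the start; "moment": the same for the moment, N m; "opening": finger opening in m; "gripper_force": force on a finger pad.
Only numpy, scipy, OpenCV 4.12 (cv2) and the standard library are available. Lean on these libraries where they do the work, as an engineer would, in place of code of your own. Each camera call takes 0.05 s, during which the arm holds its last target. There are 200 camera calls.

## Working session

There is one attempt and no reset: what is moved stays moved. The work goes in short steps, Python scripts to look and compute and a shell command to move; the robot and the scene stay as the last step left them, time stands still between calls to the robot, and variables do not carry over. Pictures are saved under pics/ and viewed, at most 14 in all, crops included, and the job is handed in when it is done.

```bash
mkdir -p pics
cat > h.py <<'E'
import numpy as np, cv2
from cell import arm
def snap(n):
    f=arm.grab_frame(n); return f
def save(f,name,crop=None,scale=1):
    im=cv2.cvtColor(f["color"],cv2.COLOR_RGB2BGR)
    if crop: l,t,w,h=crop; im=im[t:t+h,l:l+w]
    if scale!=1: im=cv2.resize(im,None,fx=scale,fy=scale,interpolation=cv2.INTER_CUBIC)
    cv2.imwrite("pics/"+name,im)
def K(f): return np.array([[f["fx"],0,f["cx"]],[0,f["fy"],f["cy"]],[0,0,1.]]),np.array(f["distortion"],float)
def ray(f,uv):
    k,d=K(f); p=cv2.undistortPoints(np.array(uv,float).reshape(-1,1,2),k,d).reshape(-1,2)
    T=np.linalg.inv(f["world_to_cam"]); r=np.c_[p,np.ones(len(p))]@T[:3,:3].T
    return T[:3,3],r
def onz(f,uv,z):
    o,r=ray(f,uv); return o+r*((z-o[2])/r[:,2])[:,None]
def proj(f,P):
    k,d=K(f); T=np.array(f["world_to_cam"]); r,_=cv2.Rodrigues(T[:3,:3])
    return cv2.projectPoints(np.array(P,float).reshape(-1,1,3),r,T[:3,3],k,d)[0].reshape(-1,2)
def cloud(f):
    D=f["depth"]; v,u=np.mgrid[:D.shape[0],:D.shape[1]]
    o,r=ray(f,np.c_[u.ravel(),v.ravel()])
    return (o+r*D.ravel()[:,None]).reshape(*D.shape,3)
E
python3 - <<'E'
from h import *
for n in ("scene","side","wrist"):
    f=snap(n); save(f,n+"0.png")
    T=np.linalg.inv(f["world_to_cam"]); print(n,T[:3,3].round(3),T[:3,2].round(2))
    for k in ("screwdriver","rail","brake","slot","cross_driver","nut_driver","rail_hole3","dust_plug","spring_cup"):
        try: print(k,[(b["bbox"],round(b["conf"],2)) for b in arm.boxes_of(f,k)[:3]])
        except Exception as e: print(k,e)
a=np.vstack([snap("scene")["color"],snap("side")["color"]])
print(arm.observe())
E
python3 -c "
import cv2,numpy as np
a=[cv2.imread('pics/%s0.png'%n) for n in('scene','side','wrist')]
"
```

```text
scene [1.258 0.052 0.742] [-0.69 -0.12 -0.71]
screwdriver [([370.9, 174.3, 16.3, 25.9], 0.5)]
rail [([341.9, 189.9, 130.5, 62.2], 0.69)]
brake [([343.8, 183.9, 128.8, 68.4], 0.29)]
slot [([197.4, 150.7, 104.6, 89.8], 0.58)]
cross_driver [([418.8, 180.1, 23.7, 43.6], 0.75)]
nut_driver [([396.2, 174.8, 18.7, 46.1], 0.61)]
rail_hole3 [([345.6, 189.4, 129.2, 63.1], 0.74), ([371.5, 174.6, 15.7, 23.8], 0.74)]
dust_plug [([268.0, 166.8, 2.8, 4.0], 0.46), ([196.4, 151.3, 106.1, 92.0], 0.46)]
spring_cup [([218.3, 168.5, 5.1, 7.7], 0.55), ([342.2, 183.7, 131.2, 68.2], 0.34), ([197.5, 153.8, 105.1, 90.6], 0.3)]
side [ 0.368 -1.091  0.71 ] [ 0.21  0.84 -0.49]
screwdriver [([221.5, 153.2, 11.6, 22.9], 0.81)]
rail [([212.9, 140.4, 30.0, 74.0], 0.58)]
brake [([194.2, 205.5, 124.8, 107.4], 0.74)]
slot [([190.9, 203.5, 124.2, 111.7], 0.93)]
cross_driver [([273.0, 355.7, 88.8, 37.8], 0.55), ([241.9, 248.2, 14.4, 12.7], 0.27)]
nut_driver [([217.4, 135.9, 11.3, 8.1], 0.46), ([220.7, 144.0, 9.0, 9.0], 0.45)]
rail_hole3 [([215.1, 143.1, 25.2, 66.0], 0.71)]
dust_plug [([212.2, 224.0, 14.0, 4.7], 0.37), ([2
[... 442 characters left out ...]
': 1.6, 'q': array([-8.56709685, 24.41389897,  4.23395689, 92.0166614 , -1.95316015,
       63.64509664, -3.84369656]), 'dq': array([-0.09550481,  0.0521002 ,  0.11024657,  0.01085604,  0.03457592,
       -0.00168226, -0.03924402]), 'joint_torque': array([ 1.03880157e-03, -9.49524665e+01,  3.75736222e+00, -4.63886511e+01,
        1.89780083e-02,  2.51922356e-03,  2.34168380e-05]), 'position': array([ 6.74961676e-01, -4.03977339e-06,  2.31302519e-01]), 'ee_rot': array([-1.79996367e+02, -1.10924076e-03,  8.99993870e+01]), 'wrist_force': array([-0.05097164, -0.24197342, -0.15220914]), 'moment': array([-0.05849638,  0.03010469,  0.03796184]), 'gripper_force': 0.0, 'opening': 0.08541927497648956}
```

View pics/scene0.png

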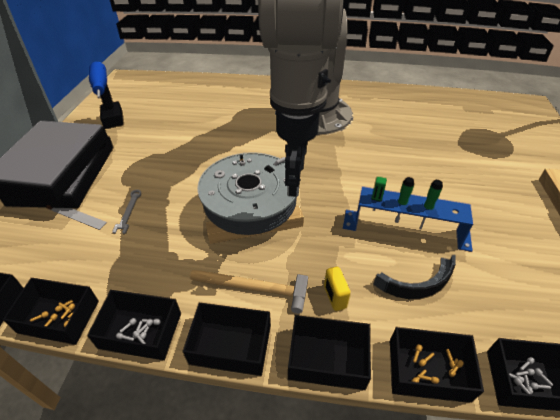

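View pics/wrist0.png

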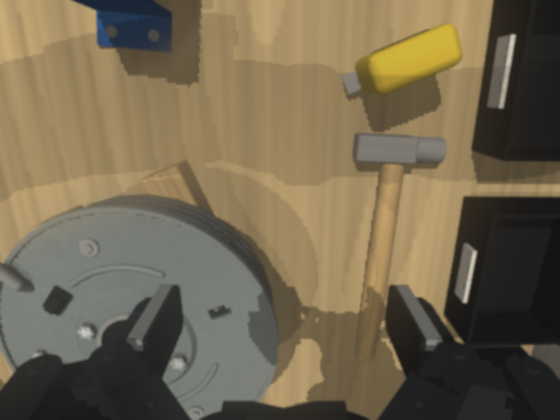

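Run:
```python
from h import *
f=snap("wrist"); P=cloud(f); D=f["depth"]
print(f["fx"],D[300,150])
m=(D>0)&(abs(P[...,2]-.104)<.004)
m[:, 300:]=0
c,r=cv2.minEnclosingCircle(P[m][:,:2].astype(np.float32)); print("plate",c,r,m.sum(),np.median(P[m][:,2]))
print("slot?",onz(f,[[219,312],[57,300]],.104))
save(f,"w1.png",(0,150,300,270),2.6)
s=snap("scene"); P=cloud(s); m=(s["depth"]>0)&(abs(P[...,2]-.095)<.006)&(P[...,1]>.1)
col=s["color"].astype(int); m&=(col[...,2]>col[...,0]+30)
Q=P[m][:,:2].astype(np.float32); print("rail",cv2.minAreaRect(Q),len(Q))
print("holes3",onz(s,[[456,211]],.095))
for k in ("screwdriver","nut_driver","cross_driver"):
    b=arm.boxes_of(s,k)[0]["bbox"]; print(k,b,onz(s,[[b[0]+b[2]/2,b[1]+3]],.155))
save(s,"s1.png",(330,160,160,110),5)
```

```text
361.2054832111658 0.13192227
plate (0.54035484790802, -0.13250403106212616) 0.13060985505580902 34531 0.10332963035515269
slot? [[ 0.61954942 -0.10092977  0.104     ]
 [ 0.47710855 -0.09014298  0.104     ]]
rail ((0.5530836582183838, 0.28365588188171387), (0.2688254714012146, 0.07135076075792313), 84.04381561279297) 1801
holes3 [[0.56266638 0.38109313 0.095     ]]
screwdriver [371.5, 175.4, 16.1, 23.2] [[0.53867788 0.18742265 0.155     ]]
nut_driver [396.2, 177.4, 18.3, 44.3] [[0.5376406  0.24818667 0.155     ]]
cross_driver [419.2, 179.8, 22.8, 43.2] [[0.53814025 0.30726728 0.155     ]]
```

View pics/w1.png

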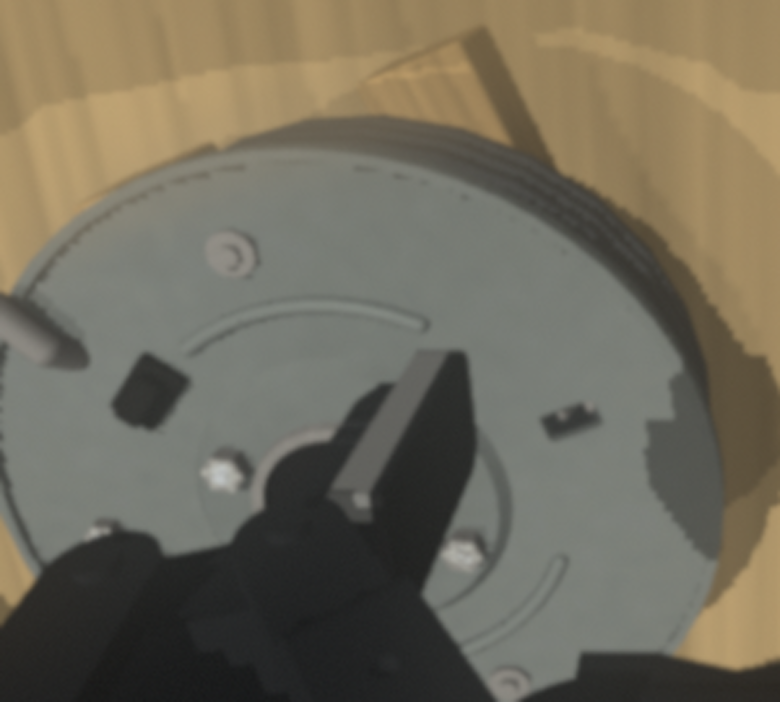

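View pics/s1.png

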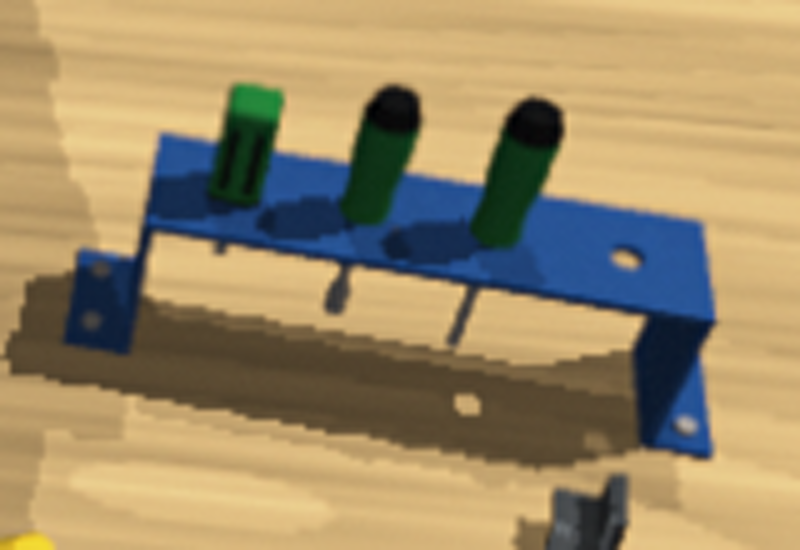

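```bash
python3 -m crank '[{"dx":40,"dy":-45,"dz":-15},{"dx":85,"dy":-90,"dz":-30},{"dx":120,"dy":-132,"dz":-40},{"dx":120,"dy":-132,"dz":-40},{"dx":120,"dy":-132,"dz":-40}]' 120
python3 - <<'E'
from h import *
f=snap("wrist"); T=np.linalg.inv(f["world_to_cam"]); print(T[:3,3])
print([proj(f,p) for p in ([.543,.188,.155],[.543,.188,.095])])
for k in ("screwdriver","rail_hole3"): print(arm.boxes_of(f,k))
P=cloud(f); m=(f["depth"]>0)&(abs(P[...,2]-.155)<.004)&(P[...,1]<.222)&(P[...,1]>.15)&(abs(P[...,0]-.54)<.04)
print(cv2.minAreaRect(P[m][:,:2].astype(np.float32)),m.sum(),P[m].mean(0))
u=np.argwhere(m); print(u.min(0),u.max(0))
m=(f["depth"]>0)&(abs(P[...,2]-.095)<.004)&(P[...,1]>.1)
print("rail",cv2.minAreaRect(P[m][:,:2].astype(np.float32)),m.sum())
save(f,"w2.png")
E
```

```text
[0.67613027 0.08365503 0.37304903]
[array([[  21.98304925, -120.98253825]]), array([[ 82.20074533, -73.80648013]])]
[]
[{'bbox': [72.8, 0.0, 98.5, 54.3], 'conf': 0.56}]
((0.0, 0.0), (0.0, 0.0), 0.0) 0 [nan nan nan]validation failed for argument at $[0]...
<stdin>:6: RuntimeWarning: Mean of empty slice.
  ret = um.true_divide(
Traceback (most recent call last):
ValueError: zero-size array to reduction operation minimum which has no identity
```

```bash
python3 -m crank '[{"dx":40,"dy":-45,"dz":-15,"twist":0,"fingers":85},{"dx":85,"dy":-90,"dz":-30,"twist":0,"fingers":85},{"dx":120,"dy":-132,"dz":-40,"twist":0,"fingers":85},{"dx":120,"dy":-132,"dz":-40,"twist":0,"fingers":85},{"dx":120,"dy":-132,"dz":-40,"twist":0,"fingers":85}]' 120
python3 - <<'E'
from h import *
f=snap("wrist"); T=np.linalg.inv(f["world_to_cam"]); print(T[:3,3])
save(f,"w2.png")
print([proj(f,p) for p in ([.543,.188,.155],[.543,.188,.095])])
for k in ("screwdriver","rail_hole3"): print(arm.boxes_of(f,k))
P=cloud(f); m=(f["depth"]>0)&(abs(P[...,2]-.155)<.004)&(P[...,1]<.222)&(P[...,1]>.15)&(abs(P[...,0]-.54)<.04)
print(cv2.minAreaRect(P[m][:,:2].astype(np.float32)),m.sum(),P[m].mean(0))
m=(f["depth"]>0)&(abs(P[...,2]-.095)<.004)&(P[...,1]>.1)
print("rail",cv2.minAreaRect(P[m][:,:2].astype(np.float32)),m.sum())
E
```

```text
time_s: 2.62
position: [0.5433, 0.1198, 0.2716]
ee_rot: [180.0, -0.0, 90.0]
wrist_force: [0.0, 0.3, -0.3]
opening: 0.0851
gripper_force: 0.0
[0.54429713 0.20342861 0.4133637 ]
[array([[281.55257031, 112.18231894]]), array([[281.9007225 , 107.83993605]])]
[{'bbox': [261.6, 83.8, 39.9, 42.2], 'conf': 0.92}, {'bbox': [445.4, 231.3, 80.9, 113.2], 'conf': 0.5}, {'bbox': [233.6, 0.9, 101.7, 168.3], 'conf': 0.31}]
[{'bbox': [238.6, 0.6, 95.5, 167.4], 'conf': 0.66}]
((0.5409696698188782, 0.19188447296619415), (0.02586207538843155, 0.025667695328593254), 79.05416107177734) 1325 [0.54103728 0.19219224 0.15367665]
rail ((0.5430372357368469, 0.21255344152450562), (0.12434793263673782, 0.07052415609359741), 83.5592269897461) 10111
```

View pics/w2.png

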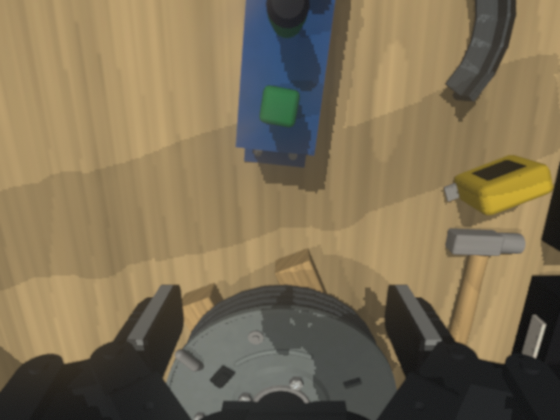

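```bash
python3 -m crank '[{"dx":55,"dy":-2,"dz":0,"twist":10,"fingers":85},{"dx":72,"dy":-2,"dz":40,"twist":11,"fingers":70},{"dx":72,"dy":-2,"dz":90,"twist":11,"fingers":60},{"dx":72,"dy":-2,"dz":140,"twist":11,"fingers":55},{"dx":72,"dy":-2,"dz":164,"twist":11,"fingers":55},{"dx":72,"dy":-2,"dz":166,"twist":11,"fingers":55},{"dx":72,"dy":-2,"dz":166,"twist":11,"fingers":55}]' 120
python3 - <<'E'
from h import *
f=snap("wrist"); save(f,"w3.png")
E
```

```text
time_s: 3.65
position: [0.5417, 0.1918, 0.106]
ee_rot: [180.0, -0.0, 79.0]
wrist_force: [-0.2, -0.1, 0.6]
opening: 0.0549
gripper_force: 0.0
```

```bash
python3 -m crank '[{"dx":0,"dy":0,"dz":0,"twist":0,"fingers":20},{"dx":0,"dy":0,"dz":0,"twist":0,"fingers":20},{"dx":0,"dy":0,"dz":0,"twist":0,"fingers":20},{"dx":0,"dy":0,"dz":0,"twist":0,"fingers":20},{"dx":0,"dy":0,"dz":0,"twist":0,"fingers":20}]' 120
```

```text
time_s: 4.32
position: [0.5415, 0.1922, 0.1065]
ee_rot: [179.9, -0.1, 79.0]
wrist_force: [-2.4, -1.1, 9.5]
opening: 0.0247
gripper_force: 117.3
```

```bash
python3 -m crank '[{"dx":0,"dy":0,"dz":-25,"twist":0,"fingers":20},{"dx":0,"dy":0,"dz":-70,"twist":0,"fingers":20},{"dx":0,"dy":0,"dz":-110,"twist":0,"fingers":20},{"dx":0,"dy":0,"dz":-110,"twist":0,"fingers":20},{"dx":0,"dy":0,"dz":-110,"twist":0,"fingers":20}]' 120
python3 - <<'E'
from h import *
o=arm.observe(); p=o["position"]; tip=p-[0,0,.0565]
ims=[]
for n in("scene","side","wrist"):
    f=snap(n); a=proj(f,[tip,p]); print(n,a.tolist())
    u,v=a[0].astype(int); u=np.clip(u,40,519); v=np.clip(v,40,379)
    im=cv2.cvtColor(f["color"],cv2.COLOR_RGB2BGR)
    ims.append(cv2.resize(im[v-40:v+40,u-40:u+40],(260,260),interpolation=cv2.INTER_NEAREST))
    if n=="wrist":ims.append(cv2.resize(im[290:420,150:410],(520,260)))
cv2.imwrite("pics/t1.png",np.vstack([np.hstack(ims[:3]),np.hstack([ims[3],ims[2]])]))
E
```

```text
time_s: 4.95
position: [0.5407, 0.1919, 0.2151]
ee_rot: [-180.0, 0.0, 79.0]
wrist_force: [-0.7, 0.3, -1.7]
opening: 0.025
gripper_force: 117.8
scene [[381.7578270984487, 177.95912254505745], [386.26291360889286, 158.8590380450664]]
side [[225.09286116393008, 154.00943286211475], [223.6952786201002, 134.24106258973114]]
wrist [[282.0992042821078, 237.65250977661617], [281.3882175873025, 287.3453573518474]]
```

View pics/t1.png

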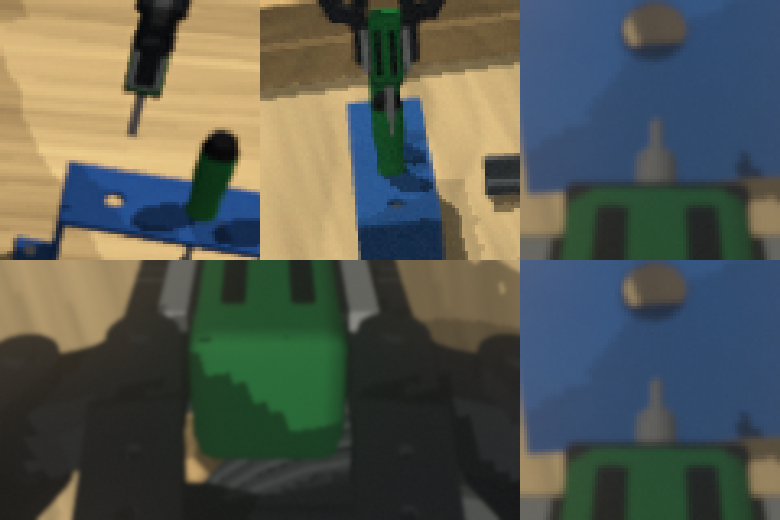

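```bash
python3 -m crank '[{"dx":-50,"dy":25,"dz":-5,"twist":-6,"fingers":20},{"dx":-100,"dy":50,"dz":-5,"twist":-12,"fingers":20},{"dx":-150,"dy":75,"dz":-5,"twist":-18,"fingers":20},{"dx":-205,"dy":100,"dz":0,"twist":-25,"fingers":20},{"dx":-250,"dy":122,"dz":5,"twist":-31,"fingers":20},{"dx":-272,"dy":133,"dz":9,"twist":-33,"fingers":20},{"dx":-272,"dy":133,"dz":9,"twist":-33,"fingers":20},{"dx":-272,"dy":133,"dz":9,"twist":-33,"fingers":20}]' 120
python3 - <<'E'
from h import *
f=snap("wrist"); save(f,"w4.png",(180,120,200,150),4)
P=cloud(f);m=(f["depth"]>0)&(abs(P[...,2]-.104)<.004)&(np.hypot(P[...,0]-.54,P[...,1]+.1325)<.14)
print(proj(f,[[.6195,-.1009,.104]]),P[m][:,2].mean(),f["depth"][150:260:10,282])
E
```

```text
time_s: 6.1
position: [0.6193, -0.0994, 0.2056]
ee_rot: [-179.9, -0.1, 112.0]
wrist_force: [-0.2, -0.1, -1.0]
opening: 0.0247
gripper_force: 117.7
[[282.17673388 213.92121193]] 0.10399707821965905 [0.24382971 0.24645664 0.24710882 0.         0.25222126 0.25438005
 0.27533278 0.26221707 0.26394328 0.20588358 0.19199775]
```

View pics/w4.png

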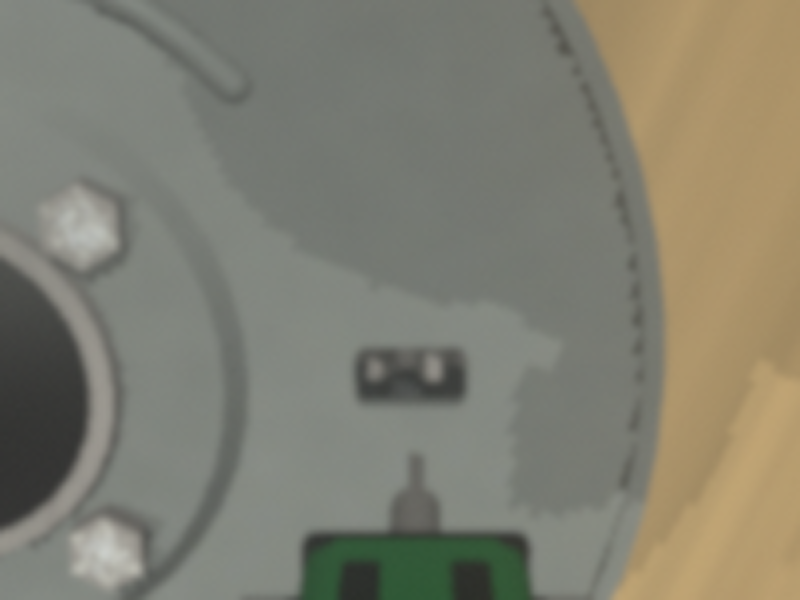

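Run:
```python
from h import *
f=snap("wrist"); o=arm.observe(); p=o["position"]; print(p, o["ee_rot"])
uv=lambda x,y:[180+x/4,120+y/4]
s=onz(f,[uv(411.5,375.5)],.104)[0]; tip=onz(f,[uv(416,455)],p[2]-.0565)[0]
c=np.array([.54035,-.1325]); d=s[:2]-c; print("slot",s,np.linalg.norm(d),np.degrees(np.arctan2(d[1],d[0])),"tip",tip)
y=np.radians(o["ee_rot"][2]); X=np.array([np.cos(y),np.sin(y)]);Y=np.array([np.sin(y),-np.cos(y)])
print("tip-tcp in tool x,y",(tip-p)[:2]@X,(tip-p)[:2]@Y,"slot-tip",(s-tip)[:2]@X,(s-tip)[:2]@Y)
e=onz(f,[uv(356,376),uv(466,375)],.104); print("slot axis",np.degrees(np.arctan2(*(e[1]-e[0])[1::-1])),np.linalg.norm(e[1]-e[0]))
t=onz(f,[uv(376,370),uv(433,368)],.095); print("teeth y rel slot",(t-s)[:,:2]@Y)
print(proj(f,[[*p[:2],p[2]-.0565]]))
```

```text
[ 0.61950244 -0.099048    0.20610883] [-1.79987156e+02 -3.33209022e-02  1.12067940e+02]
slot [ 0.62014029 -0.10039955  0.104     ] 0.08600539999755669 21.915424970371316 tip [ 0.61959904 -0.09696632  0.14960883]
tip-tcp in tool x,y 0.001892878295931938 0.0008716280578789154 slot-tip -0.0033850590340871894 -0.0007882918065901831
slot axis 22.625421121913185 0.019646315322619283
teeth y rel slot [-0.00659067  0.00394922]
[[282.53123172 236.70339917]]
```

```bash
python3 -m crank '[{"dx":-2.5,"dy":-1.8,"dz":15,"twist":0,"fingers":20},{"dx":-2.5,"dy":-1.8,"dz":30,"twist":0,"fingers":20},{"dx":-2.5,"dy":-1.8,"dz":40,"twist":0,"fingers":20},{"dx":-2.5,"dy":-1.8,"dz":40,"twist":0,"fingers":20}]' 120
python3 - <<'E'
from h import *
f=snap("wrist"); save(f,"w5.png",(242,190,80,60),10)
o=arm.observe(); p=o["position"]; print(p,proj(f,[[*p[:2],p[2]-.0565],[.62014,-.1004,.104]]))
E
```

```text
time_s: 6.7
position: [0.6183, -0.1032, 0.1651]
ee_rot: [-179.9, -0.1, 112.0]
wrist_force: [0.1, 0.3, -0.6]
opening: 0.0246
gripper_force: 117.7
[ 0.61872198 -0.10329058  0.16583713] [[283.07604527 237.4762226 ]
 [287.07139663 230.7575556 ]]
```

View pics/w5.png

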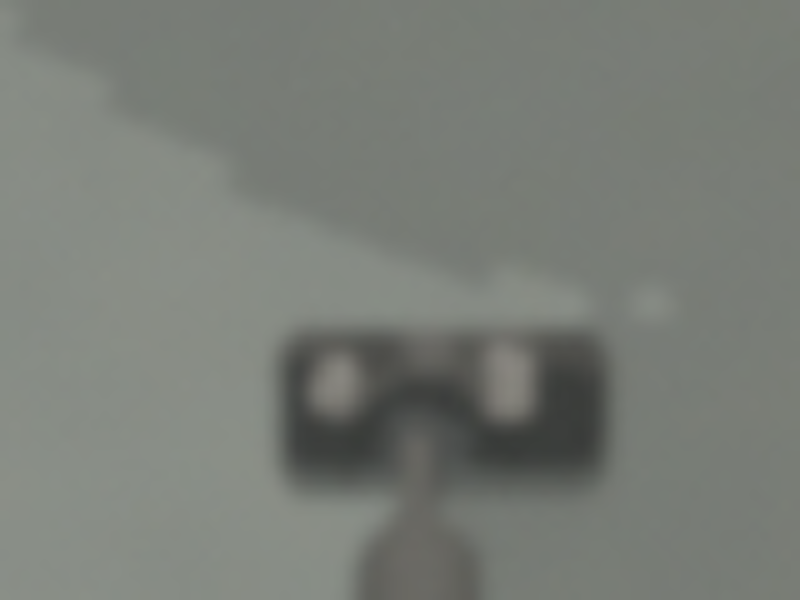

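Run:
```python
from h import *
f=snap("wrist"); o=arm.observe(); p=o["position"]
uv=lambda x,y:[242+x/10,190+y/10]
y=np.radians(112); X=np.array([np.cos(y),np.sin(y)]);Y=np.array([np.sin(y),-np.cos(y)])
s=onz(f,[uv(444,408)],.104)[0]
for z in(.1065,.1093,.112):
    t=onz(f,[uv(420,415)],z)[0]; d=(t-s)[:2]; print(z,"edge-slot",d@X*1e3,d@Y*1e3)
tt=onz(f,[uv(338,385),uv(510,385)],.095); print(((tt-s)[:,:2]@Y)*1e3, s,((p-s)[:2]@X)*1e3,((p-s)[:2]@Y)*1e3)
```

```text
0.1065 edge-slot 0.5501313377377887 -1.4566580813522552
0.1093 edge-slot 1.6795471102902082 -1.4574317957328895
0.112 edge-slot 2.7686266052513795 -1.4581778774569336
[-6.63836223  4.23476171] [ 0.62037762 -0.10095897  0.104     ] -1.7359843615280344 -2.1800171308621867
```

```bash
cat > ok.py <<'E'
import sys,numpy as np
from cell import arm
o=arm.observe(); f=o["wrist_force"]; y=np.radians(o["ee_rot"][2])
X=np.array([np.cos(y),np.sin(y)]);Y=np.array([np.sin(y),-np.cos(y)])
d=o["position"][:2]-[.62038,-.10096]
print("t %.2f brake x(toolY) %.2f toolX %.2f tip_z %.1f | Fy %.1f Fx %.1f Fz %.1f | rot %s"%(o["time_s"],d@Y*1e3+.7,d@X*1e3,o["position"][2]*1e3-56.5,f[:2]@Y,f[:2]@X,f[2],np.round(o["ee_rot"],1)))
sys.exit(abs(f).max()>float(sys.argv[1]))
E
python3 -m crank '[{"dx":1.7,"dy":0.4,"dz":0,"twist":0,"fingers":20},{"dx":1.7,"dy":0.4,"dz":4,"twist":0,"fingers":20},{"dx":1.7,"dy":0.4,"dz":8,"twist":0,"fingers":20},{"dx":1.7,"dy":0.4,"dz":8,"twist":0,"fingers":20}]' 120 >/dev/null; python3 ok.py 6 && python3 -m crank '[{"dx":0,"dy":0,"dz":4,"twist":0,"fingers":20},{"dx":0,"dy":0,"dz":8,"twist":0,"fingers":20},{"dx":0,"dy":0,"dz":8,"twist":0,"fingers":20}]' 120 >/dev/null; python3 ok.py 6 && python3 -m crank '[{"dx":0,"dy":0,"dz":3,"twist":0,"fingers":20},{"dx":0,"dy":0,"dz":4,"twist":0,"fingers":20},{"dx":0,"dy":0,"dz":4,"twist":0,"fingers":20}]' 120 >/dev/null; python3 ok.py 6
```

```text
t 7.30 brake x(toolY) -1.43 toolX 0.12 tip_z 101.3 | Fy 0.2 Fx 0.0 Fz -0.9 | rot [-180.   -0.  112.]
t 7.30 brake x(toolY) -1.43 toolX 0.12 tip_z 101.3 | Fy 0.2 Fx 0.0 Fz -0.9 | rot [-180.   -0.  112.]
t 7.30 brake x(toolY) -1.43 toolX 0.12 tip_z 101.3 | Fy 0.2 Fx 0.0 Fz -0.9 | rot [-180.   -0.  112.]False
False
False
```

```bash
sed -i 's/sys.exit(/sys.exit(int(/; s/\[1\]))$/[1])))/' ok.py
python3 -m crank '[{"dx":0,"dy":0.2,"dz":4,"twist":0,"fingers":20},{"dx":0,"dy":0.2,"dz":8,"twist":0,"fingers":20},{"dx":0,"dy":0.2,"dz":8,"twist":0,"fingers":20}]' 120 >/dev/null; python3 ok.py 6 && python3 -m crank '[{"dx":0,"dy":0,"dz":3,"twist":0,"fingers":20},{"dx":0,"dy":0,"dz":4,"twist":0,"fingers":20},{"dx":0,"dy":0,"dz":4,"twist":0,"fingers":20}]' 120 >/dev/null && python3 ok.py 6 && python3 -m crank '[{"dx":0,"dy":1,"dz":0,"twist":0,"fingers":20},{"dx":0,"dy":2,"dz":0,"twist":0,"fingers":20},{"dx":0,"dy":2,"dz":0,"twist":0,"fingers":20}]' 120 >/dev/null && python3 ok.py 15 && python3 -m crank '[{"dx":0,"dy":1,"dz":0,"twist":0,"fingers":20},{"dx":0,"dy":2,"dz":0,"twist":0,"fingers":20},{"dx":0,"dy":2,"dz":0,"twist":0,"fingers":20}]' 120 >/dev/null && python3 ok.py 15
```

```text
t 7.67 brake x(toolY) -1.23 toolX 0.10 tip_z 93.3 | Fy 0.9 Fx 0.1 Fz -1.2 | rot [-180.   -0.  112.]
t 8.05 brake x(toolY) -1.04 toolX 0.05 tip_z 89.7 | Fy -0.0 Fx -0.2 Fz -0.3 | rot [-180.   -0.  112.]
t 8.43 brake x(toolY) 0.63 toolX -0.04 tip_z 89.7 | Fy -2.8 Fx -0.1 Fz 0.4 | rot [-180.   -0.  112.]
t 8.80 brake x(toolY) 2.35 toolX -0.04 tip_z 89.5 | Fy -3.6 Fx -0.2 Fz -0.9 | rot [-179.9   -0.   112. ]
```

```bash
python3 -m crank '[{"dx":0,"dy":1,"dz":0,"twist":0,"fingers":20},{"dx":0,"dy":2,"dz":0,"twist":0,"fingers":20},{"dx":0,"dy":2,"dz":0,"twist":0,"fingers":20}]' 120 >/dev/null; python3 ok.py 15 && python3 -m crank '[{"dx":0,"dy":1,"dz":0,"twist":0,"fingers":20},{"dx":0,"dy":2,"dz":0,"twist":0,"fingers":20},{"dx":0,"dy":2,"dz":0,"twist":0,"fingers":20}]' 120 >/dev/null && python3 ok.py 15 && python3 -m crank '[{"dx":0,"dy":1,"dz":0,"twist":0,"fingers":20},{"dx":0,"dy":1,"dz":0,"twist":0,"fingers":20}]' 120 >/dev/null && python3 ok.py 15
```

```text
t 9.18 brake x(toolY) 4.08 toolX -0.03 tip_z 89.3 | Fy -5.4 Fx -0.0 Fz -1.7 | rot [-179.9   -0.   112. ]
t 9.55 brake x(toolY) 6.07 toolX -0.00 tip_z 89.3 | Fy -6.2 Fx 0.3 Fz -1.4 | rot [-179.9   -0.   112. ]
t 9.80 brake x(toolY) 6.60 toolX -0.05 tip_z 89.2 | Fy -8.3 Fx 0.2 Fz -0.2 | rot [-179.8   -0.   112. ]
```

```bash
python3 -m crank '[{"dx":0,"dy":-1.5,"dz":0,"twist":0,"fingers":20},{"dx":0,"dy":-1.5,"dz":-9,"twist":0,"fingers":20},{"dx":0,"dy":-6,"dz":-9,"twist":0,"fingers":20},{"dx":0,"dy":-11,"dz":-9,"twist":0,"fingers":20},{"dx":0,"dy":-11,"dz":-9,"twist":0,"fingers":20},{"dx":0,"dy":-11,"dz":-9,"twist":0,"fingers":20}]' 120 >/dev/null; python3 ok.py 6
python3 - <<'E'
from h import *
f=snap("wrist"); save(f,"w6.png",(242,190,80,60),10)
E
```

```text
t 10.55 brake x(toolY) -2.96 toolX 0.03 tip_z 98.8 | Fy -0.5 Fx -0.0 Fz -1.5 | rot [180.  -0. 112.]
```

View pics/w6.png

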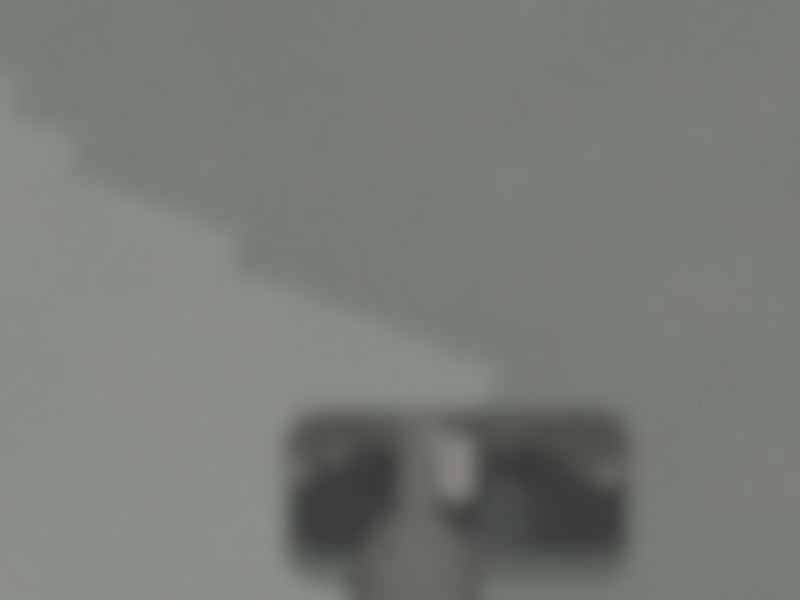

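```bash
python3 -m crank '[{"dx":0,"dy":-1.8,"dz":0,"twist":0,"fingers":20},{"dx":0,"dy":-1.8,"dz":0,"twist":0,"fingers":20},{"dx":0,"dy":-1.8,"dz":5,"twist":0,"fingers":20},{"dx":0,"dy":-1.8,"dz":5,"twist":0,"fingers":20}]' 120 >/dev/null; python3 ok.py 6 && python3 -m crank '[{"dx":0,"dy":0,"dz":3,"twist":0,"fingers":20},{"dx":0,"dy":0,"dz":4,"twist":0,"fingers":20},{"dx":0,"dy":0,"dz":4,"twist":0,"fingers":20}]' 120 >/dev/null && python3 ok.py 6 && python3 -m crank '[{"dx":0,"dy":1,"dz":0,"twist":0,"fingers":20},{"dx":0,"dy":2,"dz":0,"twist":0,"fingers":20},{"dx":0,"dy":2,"dz":0,"twist":0,"fingers":20}]' 120 >/dev/null && python3 ok.py 15 && python3 -m crank '[{"dx":0,"dy":1,"dz":0,"twist":0,"fingers":20},{"dx":0,"dy":2,"dz":0,"twist":0,"fingers":20},{"dx":0,"dy":2,"dz":0,"twist":0,"fingers":20}]' 120 >/dev/null && python3 ok.py 15 && python3 -m crank '[{"dx":0,"dy":1,"dz":0,"twist":0,"fingers":20},{"dx":0,"dy":2,"dz":0,"twist":0,"fingers":20},{"dx":0,"dy":2,"dz":0,"twist":0,"fingers":20}]' 120 >/dev/null && python3 ok.py 15 && python3 -m crank '[{"dx":0,"dy":1,"dz":0,"twist":0,"fingers":20},{"dx":0,"dy":2,"dz":0,"twist":0,"fingers":20},{"dx":0,"dy":2,"dz":0,"twist":0,"fingers":20}]' 120 >/dev/null && python3 ok.py 15
```

```text
t 11.10 brake x(toolY) -5.03 toolX 0.18 tip_z 93.2 | Fy -0.0 Fx 0.6 Fz -1.8 | rot [-180.   -0.  112.]
t 11.47 brake x(toolY) -4.83 toolX 0.05 tip_z 89.7 | Fy 0.4 Fx -0.6 Fz -1.5 | rot [-180.   -0.  112.]
t 11.85 brake x(toolY) -3.31 toolX -0.09 tip_z 89.7 | Fy -4.5 Fx 0.3 Fz 2.5 | rot [-179.9   -0.   112. ]
t 12.22 brake x(toolY) -1.25 toolX -0.08 tip_z 89.8 | Fy -4.4 Fx 0.1 Fz 1.7 | rot [-180.   -0.  112.]
t 12.60 brake x(toolY) 0.70 toolX -0.07 tip_z 89.7 | Fy -4.8 Fx 1.0 Fz 1.6 | rot [-179.9   -0.   112. ]
t 12.97 brake x(toolY) 2.50 toolX -0.02 tip_z 89.5 | Fy -5.0 Fx -0.2 Fz -0.3 | rot [-179.9   -0.   112. ]
```

```bash
python3 -m crank '[{"dx":0,"dy":1,"dz":0,"twist":0,"fingers":20},{"dx":0,"dy":2,"dz":0,"twist":0,"fingers":20},{"dx":0,"dy":2,"dz":0,"twist":0,"fingers":20}]' 120 >/dev/null; python3 ok.py 15 && python3 -m crank '[{"dx":0,"dy":1,"dz":0,"twist":0,"fingers":20},{"dx":0,"dy":1.5,"dz":0,"twist":0,"fingers":20}]' 120 >/dev/null && python3 ok.py 14 && python3 -m crank '[{"dx":0,"dy":0.8,"dz":0,"twist":0,"fingers":20},{"dx":0,"dy":0.8,"dz":0,"twist":0,"fingers":20}]' 120 >/dev/null && python3 ok.py 13 && python3 -m crank '[{"dx":0,"dy":-1.5,"dz":0,"twist":0,"fingers":20},{"dx":0,"dy":-1.5,"dz":-9,"twist":0,"fingers":20},{"dx":0,"dy":-6,"dz":-9,"twist":0,"fingers":20},{"dx":0,"dy":-11.5,"dz":-9,"twist":0,"fingers":20},{"dx":0,"dy":-11.5,"dz":-9,"twist":0,"fingers":20},{"dx":0,"dy":-11.5,"dz":-9,"twist":0,"fingers":20}]' 120 >/dev/null && python3 ok.py 6
python3 - <<'E'
from h import *
f=snap("wrist"); save(f,"w7.png",(242,190,80,60),10)
E
```

```text
t 13.35 brake x(toolY) 4.25 toolX -0.02 tip_z 89.3 | Fy -5.4 Fx -0.9 Fz -2.6 | rot [-179.9   -0.   112. ]
t 13.60 brake x(toolY) 5.65 toolX 0.02 tip_z 89.2 | Fy -6.0 Fx -0.4 Fz -1.7 | rot [-179.9   -0.   112. ]
t 13.85 brake x(toolY) 6.34 toolX -0.03 tip_z 89.2 | Fy -6.2 Fx -0.2 Fz -1.0 | rot [-179.9   -0.   112. ]
t 14.60 brake x(toolY) -3.95 toolX 0.04 tip_z 98.8 | Fy 0.3 Fx 0.3 Fz -1.1 | rot [180.  -0. 112.]
```

```bash
python3 -m crank '[{"dx":0,"dy":-0.9,"dz":0,"twist":0,"fingers":20},{"dx":0,"dy":-0.9,"dz":5,"twist":0,"fingers":20},{"dx":0,"dy":-0.9,"dz":5,"twist":0,"fingers":20}]' 120 >/dev/null; python3 ok.py 6 && python3 -m crank '[{"dx":0,"dy":0,"dz":3,"twist":0,"fingers":20},{"dx":0,"dy":0,"dz":4,"twist":0,"fingers":20},{"dx":0,"dy":0,"dz":4,"twist":0,"fingers":20}]' 120 >/dev/null && python3 ok.py 6 && python3 -m crank '[{"dx":0,"dy":0.8,"dz":0,"twist":0,"fingers":20},{"dx":0,"dy":0.8,"dz":0,"twist":0,"fingers":20}]' 120 >/dev/null && python3 ok.py 11 && python3 -m crank '[{"dx":0,"dy":0.8,"dz":0,"twist":0,"fingers":20},{"dx":0,"dy":0.8,"dz":0,"twist":0,"fingers":20}]' 120 >/dev/null && python3 ok.py 11 && python3 -m crank '[{"dx":0,"dy":0.8,"dz":0,"twist":0,"fingers":20},{"dx":0,"dy":0.8,"dz":0,"twist":0,"fingers":20}]' 120 >/dev/null && python3 ok.py 11 && python3 -m crank '[{"dx":0,"dy":0.8,"dz":0,"twist":0,"fingers":20},{"dx":0,"dy":0.8,"dz":0,"twist":0,"fingers":20}]' 120 >/dev/null && python3 ok.py 11 && python3 -m crank '[{"dx":0,"dy":0.8,"dz":0,"twist":0,"fingers":20},{"dx":0,"dy":0.8,"dz":0,"twist":0,"fingers":20}]' 120 >/dev/null && python3 ok.py 11 && python3 -m crank '[{"dx":0,"dy":0.8,"dz":0,"twist":0,"fingers":20},{"dx":0,"dy":0.8,"dz":0,"twist":0,"fingers":20}]' 120 >/dev/null && python3 ok.py 11 && python3 -m crank '[{"dx":0,"dy":0.8,"dz":0,"twist":0,"fingers":20},{"dx":0,"dy":0.8,"dz":0,"twist":0,"fingers":20}]' 120 >/dev/null && python3 ok.py 11 && python3 -m crank '[{"dx":0,"dy":0.8,"dz":0,"twist":0,"fingers":20},{"dx":0,"dy":0.8,"dz":0,"twist":0,"fingers":20}]' 120 >/dev/null && python3 ok.py 11
```

```text
t 15.03 brake x(toolY) -5.17 toolX 0.19 tip_z 93.2 | Fy 0.3 Fx -0.4 Fz -1.0 | rot [-180.   -0.  112.]
t 15.40 brake x(toolY) -4.95 toolX 0.02 tip_z 89.7 | Fy -0.1 Fx 0.2 Fz -1.0 | rot [-180.   -0.  112.]
t 15.65 brake x(toolY) -3.96 toolX 0.04 tip_z 89.9 | Fy -0.1 Fx -0.9 Fz -1.7 | rot [180.   0. 112.]
t 15.90 brake x(toolY) -3.63 toolX -0.04 tip_z 89.7 | Fy -3.0 Fx -0.6 Fz 0.1 | rot [-180.   -0.  112.]
t 16.15 brake x(toolY) -3.04 toolX -0.06 tip_z 89.7 | Fy -5.4 Fx 0.2 Fz 1.8 | rot [-179.9   -0.   112. ]
t 16.40 brake x(toolY) -2.25 toolX -0.07 tip_z 89.7 | Fy -5.9 Fx 0.5 Fz 3.0 | rot [-179.9   -0.   112. ]
t 16.65 brake x(toolY) -1.46 toolX -0.02 tip_z 89.7 | Fy -5.0 Fx -0.0 Fz 1.7 | rot [-179.9   -0.   112. ]
t 16.90 brake x(toolY) -0.65 toolX -0.06 tip_z 89.7 | Fy -6.5 Fx -0.2 Fz 1.5 | rot [-179.9   -0.   112. ]
t 17.15 brake x(toolY) 0.13 toolX -0.08 tip_z 89.7 | Fy -4.0 Fx 0.1 Fz 2.0 | rot [-179.9   -0.   112. ]
t 17.40 brake x(toolY) 0.91 toolX -0.08 tip_z 89.6 | Fy -4.7 Fx 0.4 Fz 1.6 | rot [-179.9   -0.   112. ]
```

```bash
python3 -m crank '[{"dx":0,"dy":0.8,"dz":0,"twist":0,"fingers":20},{"dx":0,"dy":0.8,"dz":0,"twist":0,"fingers":20}]' 120 >/dev/null; python3 ok.py 11 && python3 -m crank '[{"dx":0,"dy":0.8,"dz":0,"twist":0,"fingers":20},{"dx":0,"dy":0.8,"dz":0,"twist":0,"fingers":20}]' 120 >/dev/null && python3 ok.py 11 && python3 -m crank '[{"dx":0,"dy":0.8,"dz":0,"twist":0,"fingers":20},{"dx":0,"dy":0.8,"dz":0,"twist":0,"fingers":20}]' 120 >/dev/null && python3 ok.py 11 && python3 -m crank '[{"dx":0,"dy":0.8,"dz":0,"twist":0,"fingers":20},{"dx":0,"dy":0.8,"dz":0,"twist":0,"fingers":20}]' 120 >/dev/null && python3 ok.py 11 && python3 -m crank '[{"dx":0,"dy":0.8,"dz":0,"twist":0,"fingers":20},{"dx":0,"dy":0.8,"dz":0,"twist":0,"fingers":20}]' 120 >/dev/null && python3 ok.py 11 && python3 -m crank '[{"dx":0,"dy":0.8,"dz":0,"twist":0,"fingers":20},{"dx":0,"dy":0.8,"dz":0,"twist":0,"fingers":20}]' 120 >/dev/null && python3 ok.py 11 && python3 -m crank '[{"dx":0,"dy":0.8,"dz":0,"twist":0,"fingers":20},{"dx":0,"dy":0.8,"dz":0,"twist":0,"fingers":20}]' 120 >/dev/null && python3 ok.py 11
```

```text
t 17.65 brake x(toolY) 1.68 toolX -0.03 tip_z 89.6 | Fy -5.6 Fx 0.5 Fz 0.7 | rot [-179.9   -0.   112. ]
t 17.90 brake x(toolY) 2.39 toolX -0.05 tip_z 89.5 | Fy -5.2 Fx -0.1 Fz 0.3 | rot [-179.9   -0.   112. ]
t 18.15 brake x(toolY) 3.03 toolX -0.03 tip_z 89.4 | Fy -5.7 Fx -0.1 Fz -0.2 | rot [-179.9   -0.   112. ]
t 18.40 brake x(toolY) 3.77 toolX -0.05 tip_z 89.3 | Fy -5.5 Fx 0.6 Fz -1.0 | rot [-179.9   -0.   112. ]
t 18.65 brake x(toolY) 4.45 toolX -0.02 tip_z 89.2 | Fy -6.1 Fx 0.3 Fz -1.7 | rot [-179.9   -0.   112. ]
t 18.90 brake x(toolY) 5.24 toolX -0.02 tip_z 89.2 | Fy -5.3 Fx -0.2 Fz -1.9 | rot [-179.9   -0.   112. ]
t 19.15 brake x(toolY) 6.06 toolX -0.02 tip_z 89.3 | Fy -6.1 Fx -0.2 Fz -0.8 | rot [-179.9   -0.   112. ]
```

```bash
python3 -m crank '[{"dx":0,"dy":-1.5,"dz":0,"twist":0,"fingers":20},{"dx":0,"dy":-1.5,"dz":-9,"twist":0,"fingers":20},{"dx":0,"dy":-6,"dz":-9,"twist":0,"fingers":20},{"dx":0,"dy":-11.4,"dz":-9,"twist":0,"fingers":20},{"dx":0,"dy":-11.4,"dz":-9,"twist":0,"fingers":20},{"dx":0,"dy":-11.4,"dz":-5,"twist":0,"fingers":20},{"dx":0,"dy":-11.4,"dz":-5,"twist":0,"fingers":20}]' 120 >/dev/null; python3 ok.py 6 && python3 -m crank '[{"dx":0,"dy":0,"dz":3,"twist":0,"fingers":20},{"dx":0,"dy":0,"dz":5,"twist":0,"fingers":20},{"dx":0,"dy":0,"dz":5,"twist":0,"fingers":20}]' 120 >/dev/null && python3 ok.py 6 && python3 -m crank '[{"dx":0,"dy":0.8,"dz":0,"twist":0,"fingers":20},{"dx":0,"dy":0.8,"dz":0,"twist":0,"fingers":20}]' 120 >/dev/null && python3 ok.py 11 && python3 -m crank '[{"dx":0,"dy":0.8,"dz":0,"twist":0,"fingers":20},{"dx":0,"dy":0.8,"dz":0,"twist":0,"fingers":20}]' 120 >/dev/null && python3 ok.py 11 && python3 -m crank '[{"dx":0,"dy":0.8,"dz":0,"twist":0,"fingers":20},{"dx":0,"dy":0.8,"dz":0,"twist":0,"fingers":20}]' 120 >/dev/null && python3 ok.py 11 && python3 -m crank '[{"dx":0,"dy":0.8,"dz":0,"twist":0,"fingers":20},{"dx":0,"dy":0.8,"dz":0,"twist":0,"fingers":20}]' 120 >/dev/null && python3 ok.py 11 && python3 -m crank '[{"dx":0,"dy":0.8,"dz":0,"twist":0,"fingers":20},{"dx":0,"dy":0.8,"dz":0,"twist":0,"fingers":20}]' 120 >/dev/null && python3 ok.py 11 && python3 -m crank '[{"dx":0,"dy":0.8,"dz":0,"twist":0,"fingers":20},{"dx":0,"dy":0.8,"dz":0,"twist":0,"fingers":20}]' 120 >/dev/null && python3 ok.py 11
```

```text
t 20.02 brake x(toolY) -4.41 toolX 0.21 tip_z 94.2 | Fy -0.6 Fx -0.1 Fz -1.3 | rot [-180.   -0.  112.]
t 20.40 brake x(toolY) -4.38 toolX 0.09 tip_z 89.5 | Fy -1.2 Fx 0.2 Fz -0.5 | rot [-180.   -0.  112.]
t 20.65 brake x(toolY) -3.89 toolX -0.03 tip_z 89.7 | Fy -3.1 Fx 0.3 Fz -1.3 | rot [-180.   -0.  112.]
t 20.90 brake x(toolY) -3.17 toolX -0.05 tip_z 89.7 | Fy -5.4 Fx 0.6 Fz -0.5 | rot [-179.9   -0.   112. ]
t 21.15 brake x(toolY) -2.74 toolX -0.05 tip_z 89.7 | Fy -7.0 Fx 1.1 Fz 1.4 | rot [-179.9   -0.   112. ]
t 21.40 brake x(toolY) -2.53 toolX -0.15 tip_z 89.6 | Fy -10.6 Fx 1.2 Fz 3.9 | rot [-179.8   -0.   112. ]
t 21.65 brake x(toolY) -2.30 toolX -0.16 tip_z 89.5 | Fy -13.1 Fx 2.5 Fz 5.6 | rot [-179.8   -0.   111.9]
```

```bash
python3 -m crank '[{"dx":0,"dy":0.7,"dz":0,"twist":0,"fingers":20},{"dx":0,"dy":0.7,"dz":0,"twist":0,"fingers":20}]' 120 >/dev/null; python3 ok.py 20 && python3 -m crank '[{"dx":0,"dy":0.7,"dz":0,"twist":0,"fingers":20},{"dx":0,"dy":0.7,"dz":0,"twist":0,"fingers":20},{"dx":0,"dy":0.7,"dz":0,"twist":0,"fingers":20}]' 120 >/dev/null; python3 ok.py 20
```

```text
t 21.90 brake x(toolY) -2.10 toolX -0.19 tip_z 89.5 | Fy -16.3 Fx 2.4 Fz 8.3 | rot [-1.797e+02 -1.000e-01  1.119e+02]
t 22.27 brake x(toolY) -1.89 toolX -0.21 tip_z 89.5 | Fy -18.5 Fx 2.4 Fz 10.9 | rot [-1.797e+02 -1.000e-01  1.119e+02]
```

```bash
python3 -m crank '[{"dx":0,"dy":-2.5,"dz":0,"twist":0,"fingers":20},{"dx":0,"dy":-4.7,"dz":0,"twist":0,"fingers":20},{"dx":0,"dy":-4.7,"dz":-9,"twist":0,"fingers":20},{"dx":0,"dy":-4.7,"dz":-27,"twist":0,"fingers":20},{"dx":0,"dy":3,"dz":-27,"twist":0,"fingers":20},{"dx":0,"dy":3,"dz":-27,"twist":0,"fingers":20},{"dx":0,"dy":3,"dz":-27,"twist":0,"fingers":20}]' 120 >/dev/null; python3 ok.py 6
cat > teeth.py <<'E'
from h import *
import sys
f=snap("wrist"); o=arm.observe(); save(f,sys.argv[1],(242,180,80,60),10)
s0=np.array([.62038,-.10096]); y=np.radians(112); X=np.array([np.cos(y),np.sin(y)]);Y=np.array([np.sin(y),-np.cos(y)])
# top-down strip of slot at tooth-tip height, 0.25mm/px: rows toolX +8..-8, cols brakeX -14..14
gx=np.arange(-14,14.01,.25); gy=np.arange(9,-7.01,-.25)
for z,nm in((.095,"tip"),(.104,"plate")):
    G=[[*(s0+1e-3*(a*Y+b*X)),z] for b in gy for a in gx]
    m=proj(f,G).astype(np.float32).reshape(len(gy),len(gx),2)
    im=cv2.remap(cv2.cvtColor(f["color"],cv2.COLOR_RGB2GRAY),m[...,0].copy(),m[...,1].copy(),cv2.INTER_CUBIC)
    np.save(sys.argv[1]+nm+".npy",im)
    r=im[(gy>-2)&(gy<3)].mean(0); print(nm,[int(v) for v in r[::2]])
print("cols",gx[0],gx[-1],"step .5")
E
python3 teeth.py tight.png
```

```text
t 23.15 brake x(toolY) 3.98 toolX 0.23 tip_z 116.3 | Fy -0.2 Fx -0.5 Fz -0.6 | rot [-180.   -0.  112.]
tip [137, 137, 137, 136, 131, 122, 112, 101, 93, 89, 86, 86, 85, 84, 82, 80, 79, 79, 79, 81, 83, 88, 94, 105, 117, 126, 130, 130, 125, 113, 99, 89, 84, 83, 82, 81, 81, 83, 85, 88, 90, 92, 94, 96, 99, 105, 115, 124, 130, 132, 131, 129, 127, 127, 128, 128, 127]
plate [138, 138, 138, 138, 137, 132, 120, 104, 90, 80, 74, 71, 68, 67, 66, 64, 63, 62, 62, 63, 65, 68, 73, 81, 93, 105, 115, 118, 116, 109, 95, 81, 73, 71, 71, 69, 66, 64, 62, 63, 64, 66, 68, 72, 77, 85, 98, 112, 119, 121, 121, 120, 120, 121, 121, 121, 121]
cols -14.0 14.0 step .5
```

View pics/tight.png

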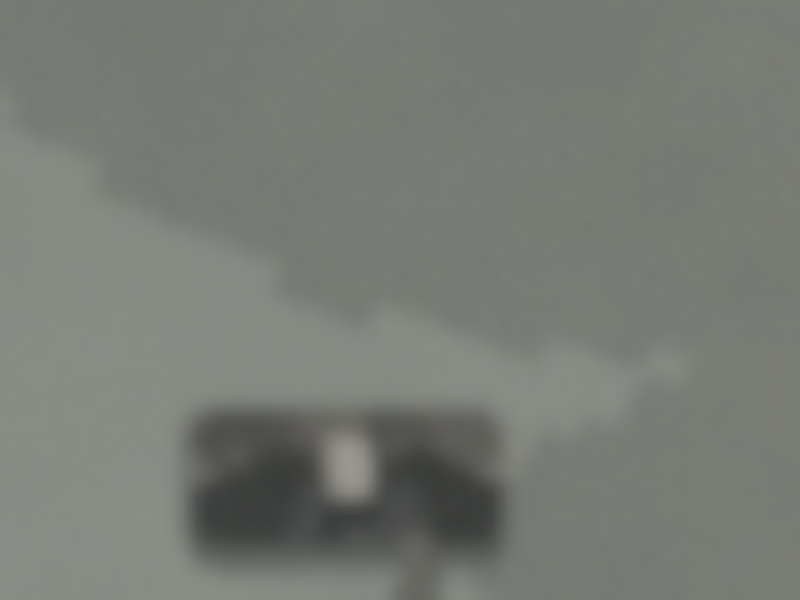

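```bash
python3 -m crank '[{"dx":0,"dy":0,"dz":10,"twist":0,"fingers":20},{"dx":0,"dy":0,"dz":16,"twist":0,"fingers":20},{"dx":0,"dy":0,"dz":21,"twist":0,"fingers":20},{"dx":0,"dy":0,"dz":21,"twist":0,"fingers":20}]' 120 >/dev/null; python3 ok.py 6 && python3 -m crank '[{"dx":0,"dy":0,"dz":3,"twist":0,"fingers":20},{"dx":0,"dy":0,"dz":6,"twist":0,"fingers":20},{"dx":0,"dy":0,"dz":6,"twist":0,"fingers":20}]' 120 >/dev/null && python3 ok.py 6 && python3 -m crank '[{"dx":0,"dy":-1,"dz":0,"twist":0,"fingers":20},{"dx":0,"dy":-1.5,"dz":0,"twist":0,"fingers":20}]' 120 >/dev/null && python3 ok.py 14 && python3 -m crank '[{"dx":0,"dy":-1,"dz":0,"twist":0,"fingers":20},{"dx":0,"dy":-1,"dz":0,"twist":0,"fingers":20}]' 120 >/dev/null && python3 ok.py 14 && python3 -m crank '[{"dx":0,"dy":-1,"dz":0,"twist":0,"fingers":20},{"dx":0,"dy":-1,"dz":0,"twist":0,"fingers":20}]' 120 >/dev/null && python3 ok.py 14 && python3 -m crank '[{"dx":0,"dy":-1,"dz":0,"twist":0,"fingers":20},{"dx":0,"dy":-1,"dz":0,"twist":0,"fingers":20}]' 120 >/dev/null && python3 ok.py 14 && python3 -m crank '[{"dx":0,"dy":-1,"dz":0,"twist":0,"fingers":20},{"dx":0,"dy":-2,"dz":0,"twist":0,"fingers":20},{"dx":0,"dy":-2,"dz":0,"twist":0,"fingers":20}]' 120 >/dev/null && python3 ok.py 14 && python3 -m crank '[{"dx":0,"dy":-1,"dz":0,"twist":0,"fingers":20},{"dx":0,"dy":-2,"dz":0,"twist":0,"fingers":20},{"dx":0,"dy":-2,"dz":0,"twist":0,"fingers":20}]' 120 >/dev/null && python3 ok.py 14
```

```text
t 23.70 brake x(toolY) 3.88 toolX 0.14 tip_z 95.2 | Fy 0.1 Fx -1.1 Fz -1.4 | rot [-180.   -0.  112.]
t 24.07 brake x(toolY) 3.97 toolX 0.09 tip_z 89.6 | Fy -0.3 Fx -0.3 Fz -0.5 | rot [-180.   -0.  112.]
t 24.32 brake x(toolY) 2.57 toolX -0.04 tip_z 89.9 | Fy 0.1 Fx 0.3 Fz -1.0 | rot [180.   0. 112.]
t 24.57 brake x(toolY) 1.82 toolX 0.02 tip_z 90.0 | Fy 2.5 Fx 0.1 Fz -1.5 | rot [180.   0. 112.]
t 24.82 brake x(toolY) 1.17 toolX 0.08 tip_z 90.0 | Fy 4.1 Fx -0.2 Fz -2.2 | rot [179.9   0.  112. ]
t 25.07 brake x(toolY) 0.13 toolX 0.01 tip_z 90.0 | Fy 5.1 Fx 0.9 Fz -2.1 | rot [179.9   0.  112. ]
t 25.45 brake x(toolY) -1.79 toolX 0.04 tip_z 90.0 | Fy 5.2 Fx -1.3 Fz -1.5 | rot [179.9   0.  112. ]
t 25.82 brake x(toolY) -3.76 toolX 0.06 tip_z 90.0 | Fy 5.6 Fx 0.1 Fz -1.6 | rot [179.9   0.  112. ]
```

```bash
python3 -m crank '[{"dx":0,"dy":-1,"dz":0,"twist":0,"fingers":20},{"dx":0,"dy":-1.5,"dz":0,"twist":0,"fingers":20}]' 120 >/dev/null; python3 ok.py 12 && python3 -m crank '[{"dx":0,"dy":-1,"dz":0,"twist":0,"fingers":20},{"dx":0,"dy":-1,"dz":0,"twist":0,"fingers":20}]' 120 >/dev/null && python3 ok.py 12 && python3 -m crank '[{"dx":0,"dy":-0.9,"dz":0,"twist":0,"fingers":20},{"dx":0,"dy":-0.9,"dz":0,"twist":0,"fingers":20},{"dx":0,"dy":-0.9,"dz":0,"twist":0,"fingers":20}]' 120 >/dev/null && python3 ok.py 12 && python3 -m crank '[{"dx":0,"dy":1.8,"dz":0,"twist":0,"fingers":20},{"dx":0,"dy":1.8,"dz":-9,"twist":0,"fingers":20},{"dx":0,"dy":5,"dz":-27,"twist":0,"fingers":20},{"dx":0,"dy":11.4,"dz":-27,"twist":0,"fingers":20},{"dx":0,"dy":11.4,"dz":-27,"twist":0,"fingers":20},{"dx":0,"dy":11.4,"dz":-27,"twist":0,"fingers":20}]' 120 >/dev/null && python3 ok.py 6 && python3 teeth.py back.png
```

```text
t 26.07 brake x(toolY) -5.14 toolX 0.08 tip_z 90.1 | Fy 5.0 Fx 0.4 Fz -2.8 | rot [179.9   0.  112. ]
t 26.32 brake x(toolY) -6.25 toolX 0.07 tip_z 90.1 | Fy 4.9 Fx -0.1 Fz -2.2 | rot [179.9   0.  112. ]
t 26.70 brake x(toolY) -7.06 toolX 0.07 tip_z 90.1 | Fy 5.2 Fx -0.4 Fz -0.3 | rot [179.9   0.  112. ]
t 27.45 brake x(toolY) 3.35 toolX 0.18 tip_z 116.3 | Fy -0.1 Fx -0.7 Fz -0.6 | rot [-180.   -0.  112.]
tip [137, 137, 137, 135, 131, 123, 113, 105, 100, 97, 94, 93, 92, 91, 88, 85, 81, 79, 79, 80, 83, 86, 88, 89, 90, 93, 101, 113, 122, 125, 124, 121, 113, 101, 89, 83, 80, 81, 83, 84, 86, 88, 89, 91, 94, 99, 108, 119, 126, 130, 130, 129, 128, 128, 128, 128, 128]
plate [138, 138, 138, 138, 136, 131, 119, 105, 93, 88, 86, 84, 81, 77, 73, 70, 67, 64, 62, 63, 65, 68, 70, 71, 73, 76, 86, 100, 111, 115, 116, 114, 106, 92, 79, 71, 65, 62, 61, 61, 62, 62, 64, 65, 68, 77, 92, 107, 116, 119, 120, 121, 121, 121, 121, 121, 121]
cols -14.0 14.0 step .5
```

View pics/back.png

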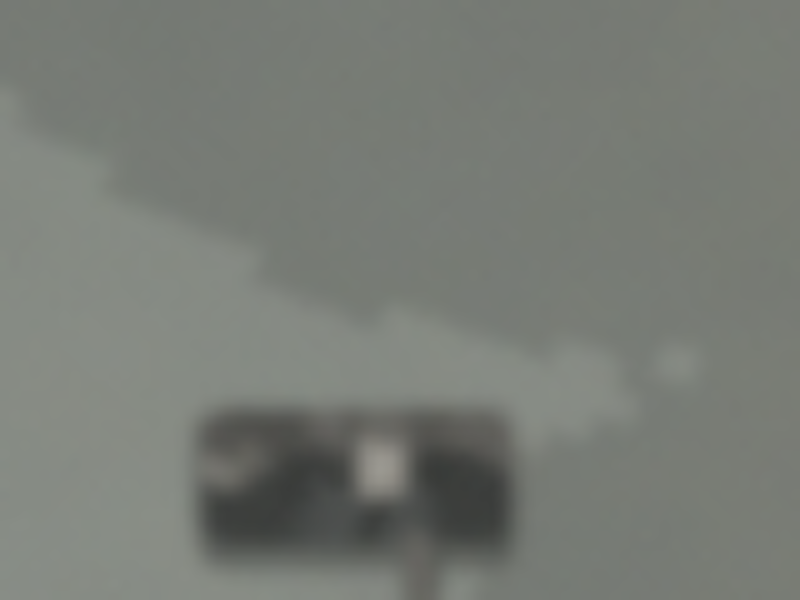

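```bash
python3 -m crank '[{"dx":0,"dy":0,"dz":-30,"twist":0,"fingers":20},{"dx":40,"dy":5,"dz":-45,"twist":5,"fingers":20},{"dx":90,"dy":10,"dz":-45,"twist":10,"fingers":20},{"dx":140,"dy":16,"dz":-45,"twist":16,"fingers":20},{"dx":190,"dy":22,"dz":-45,"twist":22,"fingers":20},{"dx":240,"dy":28,"dz":-45,"twist":28,"fingers":20},{"dx":280,"dy":32,"dz":-45,"twist":33,"fingers":20},{"dx":301,"dy":34,"dz":-45,"twist":33,"fingers":20},{"dx":301,"dy":34,"dz":-45,"twist":33,"fingers":20},{"dx":301,"dy":34,"dz":-45,"twist":33,"fingers":20}]' 120
python3 - <<'E'
from h import *
f=snap("wrist"); p=arm.observe()["position"]; print(p)
save(f,"w8.png",(222,180,120,80),6)
print(proj(f,[[*p[:2],p[2]-.0565]]))
P=cloud(f); m=(f["depth"]>0)&(abs(P[...,2]-.095)<.004)&(P[...,1]>.1)
print("rail",cv2.minAreaRect(P[m][:,:2].astype(np.float32)),m.sum())
E
```

```text
time_s: 28.75
position: [0.542, 0.191, 0.2181]
ee_rot: [-180.0, 0.0, 79.0]
wrist_force: [-0.6, -0.3, -0.9]
opening: 0.0244
gripper_force: 119.2
[0.54209584 0.19076998 0.21816344]
[[281.78144095 237.83690041]]
rail ((0.5460758209228516, 0.24202613532543182), (0.1845129430294037, 0.0705978125333786), 83.65485382080078) 20243
```

View pics/w8.png

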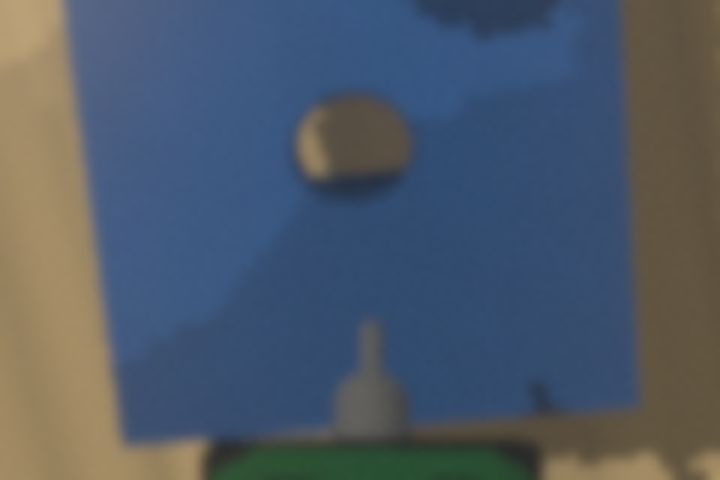

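Run:
```python
from h import *
f=snap("wrist"); p=arm.observe()["position"]
uv=lambda x,y:[222+x/6,180+y/6]
y=np.radians(79); X=np.array([np.cos(y),np.sin(y)]);Y=np.array([np.sin(y),-np.cos(y)])
h=onz(f,[uv(353,144)],.095)[0]; t=onz(f,[uv(371,322)],p[2]-.0565)[0]; t[:2]-=.0035*X
d=(h-t)[:2]; e=(h-p)[:2]; print(h,"hole-tip",d@X*1e3,d@Y*1e3,"hole-tcp",e@X*1e3,e@Y*1e3)
```

```text
[0.54114894 0.19061115 0.095     ] hole-tip 0.6981946090871775 -2.295219034865943 hole-tcp -0.3383116698305378 -0.9777674346010041
```

```bash
python3 -m crank '[{"dx":0.2,"dy":-1.8,"dz":20,"twist":0,"fingers":20},{"dx":0.2,"dy":-1.8,"dz":50,"twist":0,"fingers":20},{"dx":0.2,"dy":-1.8,"dz":70,"twist":0,"fingers":20},{"dx":0.2,"dy":-1.8,"dz":75,"twist":0,"fingers":20},{"dx":0.2,"dy":-1.8,"dz":75,"twist":0,"fingers":20}]' 120 >/dev/null; python3 ok.py 6 && python3 -m crank '[{"dx":0,"dy":0,"dz":10,"twist":0,"fingers":20},{"dx":0,"dy":0,"dz":20,"twist":0,"fingers":20},{"dx":0,"dy":0,"dz":30,"twist":0,"fingers":20},{"dx":0,"dy":0,"dz":33,"twist":0,"fingers":20},{"dx":0,"dy":0,"dz":33,"twist":0,"fingers":20}]' 120 >/dev/null && python3 ok.py 6 && python3 -m crank '[{"dx":0,"dy":0,"dz":1,"twist":0,"fingers":20},{"dx":0,"dy":0,"dz":2,"twist":0,"fingers":20},{"dx":0,"dy":0,"dz":2,"twist":0,"fingers":20}]' 120 >/dev/null; python3 ok.py 6
```

```text
t 29.48 brake x(toolY) -133.89 toolX 272.29 tip_z 87.1 | Fy -0.2 Fx -0.1 Fz -0.6 | rot [180.   0.  79.]
t 30.10 brake x(toolY) -134.18 toolX 272.66 tip_z 53.6 | Fy 0.5 Fx -0.5 Fz -1.0 | rot [-180.    0.   79.]
t 30.48 brake x(toolY) -134.08 toolX 272.74 tip_z 51.9 | Fy 0.2 Fx -0.5 Fz -0.4 | rot [180.  -0.  79.]
```

```bash
python3 -m crank '[{"dx":0,"dy":0,"dz":1,"twist":0,"fingers":20},{"dx":0,"dy":0,"dz":1.5,"twist":0,"fingers":20},{"dx":0,"dy":0,"dz":1.5,"twist":0,"fingers":20}]' 120 >/dev/null; python3 ok.py 4 && python3 -m crank '[{"dx":0,"dy":0,"dz":1,"twist":0,"fingers":20},{"dx":0,"dy":0,"dz":1,"twist":0,"fingers":20}]' 120 >/dev/null; python3 ok.py 4; python3 -m crank '[{"dx":0,"dy":0,"dz":0,"twist":0,"fingers":35},{"dx":0,"dy":0,"dz":0,"twist":0,"fingers":50},{"dx":0,"dy":0,"dz":0,"twist":0,"fingers":60},{"dx":0,"dy":0,"dz":0,"twist":0,"fingers":60},{"dx":0,"dy":0,"dz":0,"twist":0,"fingers":60}]' 20; python3 -m crank '[{"dx":0,"dy":0,"dz":-15,"twist":0,"fingers":60},{"dx":0,"dy":0,"dz":-45,"twist":0,"fingers":60},{"dx":0,"dy":0,"dz":-90,"twist":0,"fingers":60},{"dx":-30,"dy":0,"dz":-130,"twist":0,"fingers":60},{"dx":-60,"dy":0,"dz":-160,"twist":0,"fingers":60},{"dx":-60,"dy":0,"dz":-160,"twist":0,"fingers":60},{"dx":-60,"dy":0,"dz":-160,"twist":0,"fingers":60}]' 20
python3 - <<'E'
from h import *
f=snap("wrist"); P=cloud(f)
m=(f["depth"]>0)&(abs(P[...,2]-.155)<.006)&(P[...,1]<.222)&(P[...,1]>.15)&(abs(P[...,0]-.54)<.04)
q=P[m]; print(cv2.minAreaRect(q[:,:2].astype(np.float32)),m.sum(),q.mean(0))
A=np.c_[q[:,:2]-q[:,:2].mean(0),np.ones(len(q))]; print("tilt",np.linalg.lstsq(A,q[:,2],rcond=None)[0])
save(f,"end.png"); print(arm.boxes_of(f,"screwdriver")[:1])
E
```

```text
t 30.85 brake x(toolY) -134.13 toolX 272.73 tip_z 50.3 | Fy 0.4 Fx 0.0 Fz -1.8 | rot [-180.    0.   79.]
t 31.10 brake x(toolY) -134.05 toolX 272.78 tip_z 50.0 | Fy -4.0 Fx -3.0 Fz 10.5 | rot [180.  -0.  79.]
time_s: 31.72
position: [0.5401, 0.1925, 0.1058]
ee_rot: [-180.0, 0.0, 79.0]
wrist_force: [-0.7, -0.8, 0.3]
opening: 0.0601
gripper_force: 0.0
time_s: 32.6
position: [0.5286, 0.134, 0.2662]
ee_rot: [180.0, -0.0, 79.0]
wrist_force: [0.7, 0.4, -0.2]
opening: 0.06
gripper_force: 0.0
((0.541024923324585, 0.19168469309806824), (0.026405828073620796, 0.025685196742415428), 79.8481674194336) 1399 [0.541294   0.19216293 0.15353572]
tilt [-0.00667653 -0.0060796   0.15353572]
[{'bbox': [269.2, 101.8, 33.8, 43.3], 'conf': 0.72}]
```

View pics/end.png

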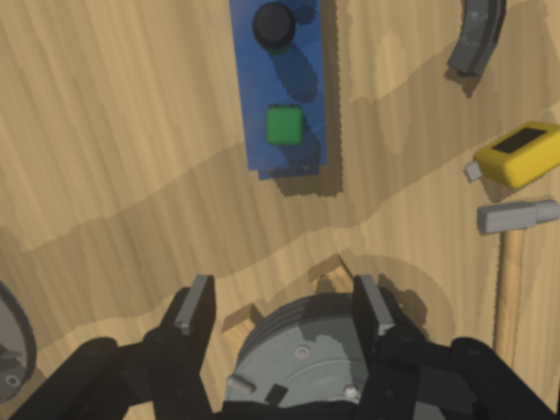

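The picture shows the screwdriver upright in hole 0 (handle at pixel 284,125). Its top is level and sits where it did at the start, and the gripper is clear of it.

```bash
python3 -c "
from cell import arm
print(arm.close_job())"
```

```text
the job is handed in; nothing more can be done
None
```

The job is handed in, with no verdict returned: I ran the shoes out to a dead stop (about 18 N at the wrist), backed the wheel off about 26° of the 30° tooth by camera (inside the third-of-a-tooth tolerance), and hung the screwdriver upright in hole 0, gripper clear, at about 33 s.

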